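# Fit the new water-filter cartridge at the coffee bar

## Task

Fit the blue-capped water-filter cartridge into the empty filter head on the counter: let its two lugs in through the slots, push it down against the spring, turn it a quarter turn clockwise as seen from above so that it locks, and let go. Leave the green and the orange cartridges standing where they are on the tray.

Things in the scene. Friction and masses are not known exactly. Their poses are not given: they have to be found in the camera images.
- cartridge_blue: Cartridge to fit, upright on a wooden tray with two others (places vary); 126 mm tall, 0.15-0.29 kg. Origin: centre of its underside, z up. From the origin up: neck 34 mm wide, 0-22 mm; at its foot two lugs, together a bar 64 (x) x 12 (y) x 9 mm high; white body 68 mm wide, 22-84; blue cap to 92; blue grip fin 92-126, 50 (x) x 16 (y) mm, parallel to the lugs. Same after a half turn about z.
- cartridge_green: Bystander: same cartridge but with green cap and fin. Same origin and axes. Leave it.
- cartridge_orange: Bystander: same cartridge but with orange cap and fin. Same origin and axes. Leave it.
- filter_head: Fixed grey block 116 mm square, 40 high; origin: underside centre, z up. Top: a 46 mm hole with slots 26 mm wide to 38 mm out along +x and -x (white marks); play 6 mm, 12 deg. Cartridge origin above this origin: 30 mm meets the spring plunger (3.5 N, 6.5 N at the bottom), 18 bottomed; at 18-23 it turns, clockwise only, to a stop at 95 deg, lugs along y (red dots). Let go, it rises to 23, stays.

How it is judged:
By the outcome, as a careful person would: the job done as asked, in the order asked, and still so for the second after the job is handed in, with the robot touching nothing.
It also fails if it takes over 50 s, if anything falls off the work surface, if the arm or the gripper's body presses on something with over 40 N, if the wrist force passes 120 N, or if a joint passes its speed limit or range.

## Robot

A 6-joint arm with a two-finger parallel gripper is mounted at the origin on the work surface. World frame = base frame: x ahead of the robot, y to its left, z up, the work surface at z = 0. Lengths are in m, angles in rad, forces in N, time in s.
With the tool pointing down it reaches from about 0.35 to 0.975 m from the base axis. Payload 4.9 kg.
Tool frame: the origin (TCP) lies midway between the tips of the shut fingers; the grasp point (between the pads) lies 19 mm behind it; x points along the fingers, y is the direction in which the jaws open and shut, and the axes are right-handed (so a half turn about x gives the same grasp; the last joint's range is limited). The gripper opens to 85 mm and grips with 20 to 120 N. Pads are 22 mm wide; open, the fingers measure 114 mm over their backs; the gripper's body (76 mm by 85 mm) begins 54 mm behind the grasp point. The pads swing forward as they close: fully open they stand 13 mm farther back than shut.
Start: joints at [1.208, 0.053, 1.613, -0, 1.476, -0.119], TCP at [0.151, 0.607, 0.231] pointing down, gripper open.
Joint ranges: [-3.01, 3.01], [-1.01, 2.22], [0.06, 2.58], [-1.02, 4.17], [0.09, 2.62], [-3.14, 3.14]. Speed limits (rad/s): [2.57, 2.57, 3.14, 3.14, 3.14, 3.14].

## Interface

Orientations are given as a unit quaternion [x, y, z, w].
In Python, from plant import monitor, grab_frame, ctrl gives the robot as it stands.
- The arm moves only by the tool jog_arm, never from a script. Its argument "series" is a list of rows, each a list of 4 numbers: the shift along the tool's x, y, z in mm, then the turn about the tool's x in degrees. In form: [[x, y, z, spin], ...]. A call has 1 to 12 rows; each row is the pose to reach, as a shift and turn from the pose commanded when the call began, along the tool's axes at that moment; what a row does not reach only later rows make up. A row lasts 1/8 s, in which the tool goes at most 62.5 mm and 10.7 degrees, less where a joint would pass 70% of its speed; a pose out of reach is approached as far as the arm can. A call with a gripper value outside its range is refused whole. "hand" is the opening, from 0 (shut) to 1 (fully open), set as the call begins (left out, the last holds). The fingers move at their own pace and stop on an object; "newtons" is the grip in N (left out, the last holds). Time passes only in rows, so rows that repeat a pose let the fingers close. It gives the time, the measured TCP pose, the force and the opening at its end, in the units of the state.
- monitor.read_state(): the state, without advancing time (a new reading comes with each control period).
- grab_frame(name): name is "side" or "top" or "wrist"; returns a dict with "image" (384x512x3 uint8, red, green, blue), "range_z" (384x512 float32, m along the optical axis (not along the pixel's ray), 0 where there is no reading), "fx", "fy", "cx", "cy" (pixels), "k1" (the pictures are not rectified: a ray, as slopes to the right and down, at radius r is drawn at 1 + k1 r^2 times it, then the intrinsics apply), "eye" and "rotation" of the camera in the world. Camera axes: x right, y up, looking along -z (the intrinsics and any distortion apply to the point x, -y, -z); pixel columns grow to the right and rows downward; lengths in m; the calibration is good to about 2 mm. A picture is of the moment at which its call begins.
- ctrl.finish_job(): hands the job in, once; it reports no verdict.
The state is a dict: "time_s": time; "joints": joint angles; "qvel": joint speeds; "joint_torque": joint torques, N m; "eef_pos": TCP position; "tool_rot": TCP orientation; "wrist_force": force on the tool from outside, world axes, zero at the start; "wrist_torque": the same for the moment, N m; "finger_gap": finger opening in m.
Only numpy, scipy, OpenCV 4.12 (cv2) and the standard library are available. Lean on these libraries where they do the work, as an engineer would, in place of code of your own. Each camera call takes 0.05 s, during which the arm holds its last target.

## Working session

There is one attempt and no reset: what is moved stays moved. The work goes in short steps, Python scripts to look and compute and a tool call to move; the robot and the scene stay as the last step left them, time stands still between calls to the robot, and variables do not carry over. Pictures are saved under pics/ and viewed, and the job is handed in when it is done.

Besides the shell and the picture viewer there is one more tool, called after "Request:" by a JSON object that holds its "name" and its "arguments". jog_arm: Moves the arm, as the interface text tells. Its arguments: {"type":"object","properties":{"series":{"type":"array"},"hand":{"type":"number"},"newtons":{"type":"number"}},"required":["series"]}

```bash
ls; mkdir -p pics
cat > h.py <<'E'
import numpy as np, cv2
from plant import monitor, grab_frame, ctrl
def save(n,f): cv2.imwrite(f'pics/{n}.png',cv2.cvtColor(f['image'],cv2.COLOR_RGB2BGR))
def K(f): return np.array([[f['fx'],0,f['cx']],[0,f['fy'],f['cy']],[0,0,1.]]),np.array([f['k1'],0,0,0.])
def rays(f,px):
    k,d=K(f); s=cv2.undistortPoints(np.float64(px).reshape(-1,1,2),k,d).reshape(-1,2)
    return np.c_[s[:,0],-s[:,1],-np.ones(len(s))]@np.array(f['rotation']).T
def onplane(f,px,z):
    r=rays(f,px); e=np.array(f['eye']); return e+r*((z-e[2])/r[:,2])[:,None]
def cloud(f,px):
    px=np.int32(px).reshape(-1,2); Z=f['range_z'][px[:,1],px[:,0]]
    return np.array(f['eye'])+rays(f,px)*Z[:,None]
E
python3 - <<'E'
from h import *
s=monitor.read_state()
for k,v in s.items(): print(k,np.round(v,4))
for n in('side','top','wrist'):
    f=grab_frame(n); save(n+'0',f); print(n,f['eye'],f['k1'],f['fx'],np.round(f['rotation'],3).tolist())
    np.save(f'pics/{n}0.npy',f,allow_pickle=True)
E
```

```text
pics
time_s 0.0
joints [ 1.208   0.0534  1.6143  0.      1.476  -0.119 ]
qvel [ 0.0021  0.0008  0.0018  0.0004 -0.      0.0002]
joint_torque [ 1.50000e-03 -3.93672e+01 -3.70180e+01 -0.00000e+00  6.80000e-03
 -0.00000e+00]
eef_pos [0.1507 0.6059 0.2301]
tool_rot [ 0.0853  0.702  -0.0867  0.7017]
wrist_force [-0.7886  0.2419  0.5384]
wrist_torque [-0.0137  0.0105 -0.0115]
finger_gap 0.085
side [ 0.26103717 -0.62820551  0.49905744] -0.025365882968247152 393.5500060293805 [0.471, -0.097, -0.176, 0.859]
top [0.47258938 0.02099547 0.95307534] -0.03678198098866278 349.95874061707786 [0.017, -0.029, -0.706, 0.708]
wrist [0.07047957 0.62633556 0.37195888] -0.061064523698461284 290.23664862053 [-0.129, -0.099, 0.608, 0.777]
```

```bash
sed -i "s/np.array(f\['rotation'\]).T/R.from_quat(f['rotation']).as_matrix().T/; 1a from scipy.spatial.transform import Rotation as R" h.py; cat h.py|head -12
```

```text
import numpy as np, cv2
from scipy.spatial.transform import Rotation as R
from plant import monitor, grab_frame, ctrl
def save(n,f): cv2.imwrite(f'pics/{n}.png',cv2.cvtColor(f['image'],cv2.COLOR_RGB2BGR))
def K(f): return np.array([[f['fx'],0,f['cx']],[0,f['fy'],f['cy']],[0,0,1.]]),np.array([f['k1'],0,0,0.])
def rays(f,px):
    k,d=K(f); s=cv2.undistortPoints(np.float64(px).reshape(-1,1,2),k,d).reshape(-1,2)
    return np.c_[s[:,0],-s[:,1],-np.ones(len(s))]@R.from_quat(f['rotation']).as_matrix().T
def onplane(f,px,z):
    r=rays(f,px); e=np.array(f['eye']); return e+r*((z-e[2])/r[:,2])[:,None]
def cloud(f,px):
    px=np.int32(px).reshape(-1,2); Z=f['range_z'][px[:,1],px[:,0]]
```

View pics/top0.png

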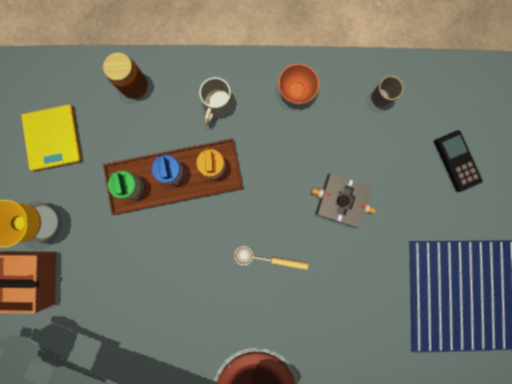

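View pics/side0.png

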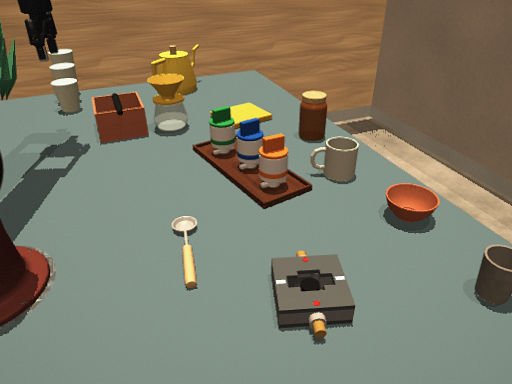

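View pics/wrist0.png

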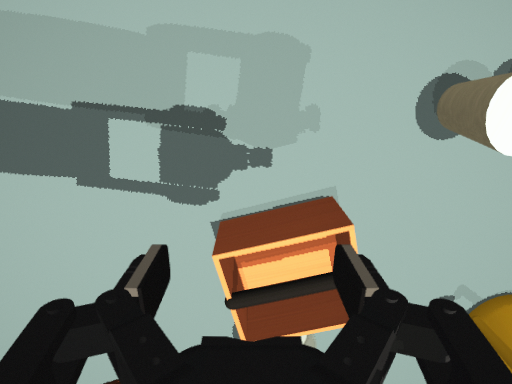

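The top view shows green at (123,184), blue at (167,170), orange at (210,163) on the tray. The head is at (344,201), with white marks near (350,184) and (338,216). Next I'll measure these.

```bash
cat > m0.py <<'E'
from h import *
f=np.load('pics/top0.npy',allow_pickle=True).item()
vv,uu=np.mgrid[0:384,0:512]; P=cloud(f,np.c_[uu.ravel(),vv.ravel()]).reshape(384,512,3)
hsv=cv2.cvtColor(f['image'],cv2.COLOR_RGB2HSV)
print('table z',np.median(P[300:330,150:200,2]))
roi=np.zeros((384,512),bool); roi[130:220,95:250]=1
for n,a,b in(('g',45,80),('b',100,125),('o',8,22)):
    m=roi&(hsv[...,0]>=a)&(hsv[...,0]<=b)&(hsv[...,1]>120)
    q=P[m]; zt=np.percentile(q[:,2],95); top=q[q[:,2]>zt-.012]
    r=cv2.minAreaRect(np.float32(top[:,:2]*1000))
    cap=q[(q[:,2]<zt-.02)&(q[:,2]>zt-.045)]
    c,rad=cv2.minEnclosingCircle(np.float32(cap[:,:2]*1000))
    e=np.linalg.eigh(np.cov(top[:,:2].T))[1][:,1]
    print(n,len(top),'ztop',zt,'mean',top.mean(0),r,np.degrees(np.arctan2(e[1],e[0])),'cap',c,rad,np.median(cap[:,2]))
m=np.zeros((384,512),bool); m[165:235,305:385]=1
t=m&(P[...,2]>.03)&(P[...,2]<.05)&(hsv[...,1]<90)
r=cv2.minAreaRect(np.float32(P[t][:,:2]*1000)); print('head',r,np.median(P[t][:,2]))
w=t&(hsv[...,2]>150)&(hsv[...,1]<40)
n,l,s,c=cv2.connectedComponentsWithStats(w.astype(np.uint8))
for i in range(1,n): print('white',c[i],s[i,4],onplane(f,[c[i]],.04))
tray=P[150:200,110:240]; 
for p in((200,190),(225,180),(145,195)): print('tray',p,P[p[1],p[0]])
g=cv2.resize(f['image'][130:240,95:395],None,fx=2.6,fy=2.6,interpolation=cv2.INTER_CUBIC); cv2.imwrite('pics/crop0.png',g[...,::-1])
E
python3 m0.py
```

```text
table z 0.0007864886073049027
g 173 ztop 0.1332501627963693 mean [0.54350547 0.3284741  0.13581661] ((499.3206481933594, 187.3339385986328), (333.4585266113281, 48.348934173583984), 72.62045288085938) 68.40123264790016 cap (544.0952758789062, 332.3476867675781) 33.55173873901367 0.09882777663160497
b 158 ztop 0.13401439519506153 mean [0.58265222 0.22452102 0.13183321] ((583.4301147460938, 225.42227172851562), (49.18905258178711, 16.091636657714844), 12.654642105102539) -168.4807823861392 cap (583.1180419921875, 225.45111083984375) 33.5202522277832 0.09874286201586507
o 616 ztop 0.1001420774510716 mean [0.59179193 0.1102787  0.14569246] ((559.3114624023438, 69.81372833251953), (187.61485290527344, 66.45626831054688), 48.881351470947266) -143.00952477770855 cap (589.6392822265625, 201.66278076171875) 119.90203857421875 0.07239037654447589
head ((510.2381591796875, -232.29397583007812), (137.9569091796875, 116.74089813232422), 72.04791259765625) 0.04017612422494288
white [350.34782609 182.60869565] 23 [[ 0.55493869 -0.24825563  0.04      ]]
white [339.5 217.5] 28 [[ 0.46306662 -0.21817394  0.04      ]]
tray (200, 190) [0.53620256 0.15177705 0.00546789]
tray (225, 180) [0.56372048 0.08433515 0.00505905]
tray (145, 195) [0.52186795 0.29927957 0.00954336]
```

View pics/crop0.png

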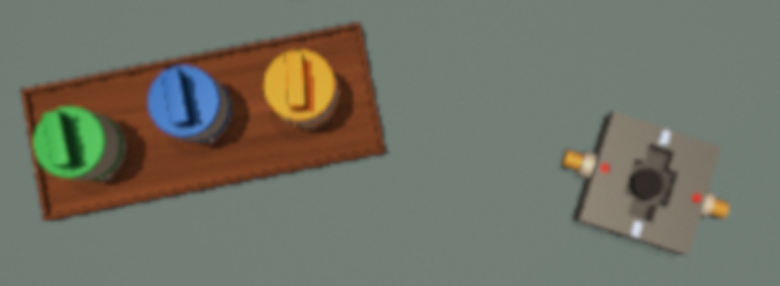

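```bash
cat > m1.py <<'E'
from h import *
for n in('top','side'):
    f=np.load(f'pics/{n}0.npy',allow_pickle=True).item()
    vv,uu=np.mgrid[0:384,0:512]; P=cloud(f,np.c_[uu.ravel(),vv.ravel()]).reshape(384,512,3)
    hsv=cv2.cvtColor(f['image'],cv2.COLOR_RGB2HSV)
    near=lambda c,r:np.hypot(P[...,0]-c[0],P[...,1]-c[1])<r
    b=near((.583,.2254),.045)&(hsv[...,0]>=100)&(hsv[...,0]<=125)&(hsv[...,1]>120)
    t=P[b&(P[...,2]>.122)]; print(n,'fin',cv2.minAreaRect(np.float32(t[:,:2]*1000)),'z',np.percentile(t[:,2],[50,90]))
    for nm,c in(('green',(.545,.331)),('orange',(.592,.110))):
        q=P[near(c,.045)&(P[...,2]>.09)]; print(nm,cv2.minEnclosingCircle(np.float32(q[:,:2]*1000)),len(q))
    h=near((.509,-.233),.075)&(P[...,2]>.03)&(P[...,2]<.05)
    for nm,m in(('white',h&(hsv[...,2]>150)&(hsv[...,1]<40)),('red',h&((hsv[...,0]<8)|(hsv[...,0]>172))&(hsv[...,1]>150)&near((.509,-.233),.055))):
        k,l,s,c=cv2.connectedComponentsWithStats(m.astype(np.uint8))
        for i in range(1,k): 
            if s[i,4]>3: print(nm,c[i].round(1),s[i,4],onplane(f,[c[i]],.04).round(4))
    q=P[h&(hsv[...,1]<110)]; print('headrect',cv2.minAreaRect(np.float32(q[:,:2]*1000)))
s=monitor.read_state(); M=R.from_quat(s['tool_rot']).as_matrix(); print(M.round(3),np.degrees(np.arctan2(M[1,1],M[0,1])))
f=np.load('pics/side0.npy',allow_pickle=True).item()
cv2.imwrite('pics/crop1.png',cv2.resize(f['image'][90:345,180:370],None,fx=2.3,fy=2.3,interpolation=cv2.INTER_CUBIC)[...,::-1])
E
python3 m1.py
```

```text
top fin ((583.4301147460938, 225.42227172851562), (49.18905258178711, 16.091636657714844), 12.654642105102539) z [0.13208099 0.13473361]
green ((544.4132690429688, 331.60601806640625), 34.115333557128906) 603
orange ((599.1805419921875, 116.1799087524414), 33.78118133544922) 586
white [350.3 182.6] 23 [[ 0.5549 -0.2483  0.04  ]]
white [339.5 217.5] 28 [[ 0.4631 -0.2182  0.04  ]]
red [327.2 194.2] 6 [[ 0.5242 -0.1863  0.04  ]]
red [362.3 206. ] 7 [[ 0.4933 -0.2791  0.04  ]]
headrect ((510.2430725097656, -232.294677734375), (137.95608520507812, 116.72871398925781), 72.06803894042969)
side fin ((581.6635131835938, 220.72119140625), (47.9780387878418, 12.221016883850098), 12.539105415344238) z [0.12819731 0.13039974]
green ((543.8693237304688, 328.201904296875), 33.0120964050293) 386
orange ((598.603271484375, 115.44696044921875), 33.95079040527344) 565
white [339.2 277.5] 39 [[ 0.5549 -0.2493  0.04  ]]
white [280.6 281.3] 42 [[ 0.4636 -0.2195  0.04  ]]
red [304.7 259. ] 22 [[ 0.524  -0.1881  0.04  ]]
red [316.1 302.8] 30 [[ 0.4939 -0.2812  0.04  ]]
headrect ((508.855224609375, -234.87234497070312), (122.61314392089844, 116.47661590576172), 71.87890625)
[[-0.001  0.241  0.97 ]
 [-0.001  0.97  -0.241]
 [-1.    -0.002 -0.   ]] 76.03174447923736
```

View pics/crop1.png

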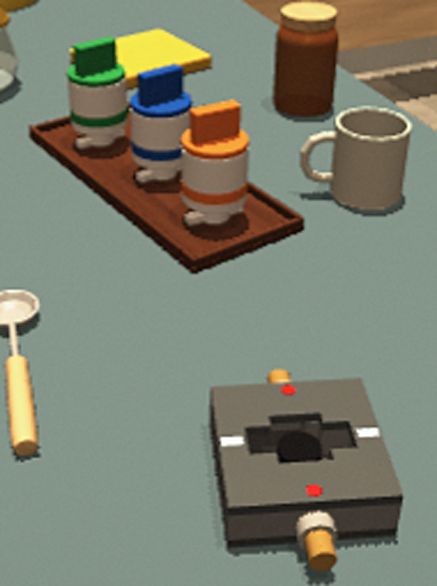

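Request:
{"name": "jog_arm", "arguments": {"series": [[-40,0,0,0],[-60,-40,80,-5],[-60,-80,150,-10],[-60,-110,210,-15],[-60,-140,270,-20],[-60,-170,330,-25],[-60,-200,390,-26.6],[-60,-230,450,-26.6],[-60,-266,511,-26.6],[-60,-266,511,-26.6],[-60,-266,511,-26.6],[-60,-266,511,-26.6]], "hand": 0.65, "newtons": 60}}

```text
time_s: 1.65
eef_pos: [0.5826, 0.2245, 0.2907]
tool_rot: [-0.077, 0.703, 0.077, 0.702]
wrist_force: [-0.7, -0.1, 0.2]
finger_gap: 0.0557
```

```bash
cat > w.py <<'E'
from h import *
import sys
n=sys.argv[1]; f=grab_frame('wrist'); save(n,f)
s=monitor.read_state()
M=R.from_quat(s['tool_rot']).as_matrix()
print(s['time_s'],np.round(s['eef_pos'],4),'yaw',np.degrees(np.arctan2(M[1,1],M[0,1])),M[:,0].round(4),np.round(s['joints'],2),np.round(s['wrist_force'],1),np.round(s['wrist_torque'],2),s['finger_gap'])
np.save('pics/w.npy',f,allow_pickle=True)
vv,uu=np.mgrid[0:384,0:512]; P=cloud(f,np.c_[uu.ravel(),vv.ravel()]).reshape(384,512,3)
hsv=cv2.cvtColor(f['image'],cv2.COLOR_RGB2HSV)
b=(hsv[...,0]>=100)&(hsv[...,0]<=125)&(hsv[...,1]>120)&(P[...,2]>.122)&(P[...,2]<.14)
if b.sum()>20: print('fin',cv2.minAreaRect(np.float32(P[b][:,:2]*1000)),np.median(P[b][:,2]))
E
python3 w.py w1
```

```text
1.7 [0.582  0.2255 0.2909] yaw 102.63865317282794 [-1.2e-03  4.0e-04 -1.0e+00] [ 0.25  0.02  1.54  0.    1.57 -1.54] [-0.   0.5  0.3] [ 0.02  0.01 -0.01] 0.055709530772308606
fin ((583.1737060546875, 225.54531860351562), (49.14384460449219, 15.044060707092285), 12.24581241607666) 0.1310908226180092
```

View pics/w1.png

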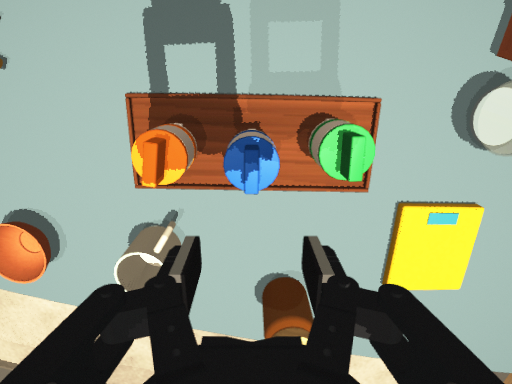

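The wrist view shows the blue fin between the jaws near (252,165), parallel to the pads. It measures (583.2, 225.5), which agrees with the top view. Now descending.

Request:
{"name": "jog_arm", "arguments": {"series": [[50,0,1,0],[100,0,1,0],[140,0,1,0],[165,0,1,0],[180,0,1,0],[188,0,1,0],[188,0,1,0],[188,0,1,0]]}}

```text
time_s: 2.7
eef_pos: [0.5843, 0.2256, 0.1048]
tool_rot: [-0.078, 0.702, 0.078, 0.704]
wrist_force: [-0.0, -0.2, 0.1]
finger_gap: 0.0555
```

Request:
{"name": "jog_arm", "arguments": {"series": [[0,0,0,0],[0,0,0,0],[0,0,0,0],[0,0,0,0],[0,0,0,0]], "hand": 0, "newtons": 80}}

```text
time_s: 3.32
eef_pos: [0.5841, 0.2253, 0.104]
tool_rot: [-0.078, 0.702, 0.078, 0.703]
wrist_force: [0.8, -1.2, 4.8]
finger_gap: 0.0146
```

```bash
python3 w.py w2
```

```text
3.375 [0.5841 0.2253 0.1041] yaw 102.62728090765025 [ 1.4e-03  2.0e-04 -1.0e+00] [ 0.25  0.16  1.72 -0.    1.26 -1.54] [ 0.8 -0.2  4. ] [-0.05 -0.07  0.02] 0.014737651372824347
fin ((581.92724609375, 227.0992889404297), (50.35416793823242, 38.16008758544922), 37.13533020019531) 0.1310145013837665
```

View pics/w2.png

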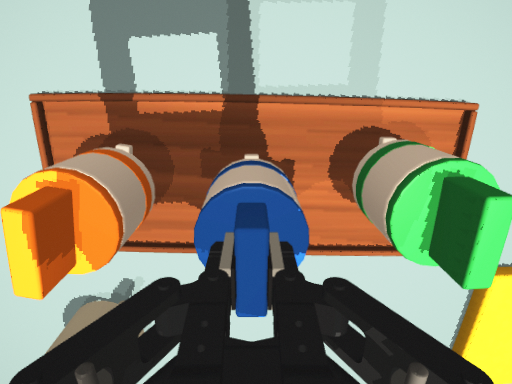

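The fin is gripped with a gap of about 15 mm. At the image centre (252,260) the fin sits between the pads. Next: lift, then carry.

Request:
{"name": "jog_arm", "arguments": {"series": [[-15,0,0,0],[-40,0,0,0],[-80,0,0,0],[-120,0,0,0],[-145,0,0,0],[-155,0,0,0],[-155,0,0,0]]}}

```text
time_s: 4.25
eef_pos: [0.5834, 0.2252, 0.2582]
tool_rot: [-0.078, 0.703, 0.078, 0.703]
wrist_force: [-0.3, -0.4, -1.9]
finger_gap: 0.0147
```

Request:
{"name": "jog_arm", "arguments": {"series": [[0,-20,-8,1.5],[0,-60,-24,4],[0,-110,-44,8],[0,-165,-66,12],[0,-220,-88,16],[0,-275,-110,20],[0,-325,-130,23],[0,-370,-148,26],[0,-405,-162,28.5],[0,-424,-169,30],[0,-432,-172.6,30.7],[0,-432,-172.6,30.7]]}}

```text
time_s: 5.75
eef_pos: [0.5094, -0.2337, 0.2578]
tool_rot: [0.111, 0.699, -0.111, 0.698]
wrist_force: [0.6, 0.3, -1.1]
finger_gap: 0.0148
```

```bash
cat > t.py <<'E'
from h import *
import sys
n=sys.argv[1]
for c in ('top','side'):
    f=grab_frame(c); save(c+n,f); np.save(f'pics/{c}{n}.npy',f,allow_pickle=True)
    o=(220,130) if c=='side' else (280,130)
    cv2.imwrite(f'pics/c{c}{n}.png',cv2.resize(f['image'][o[1]:o[1]+200,o[0]:o[0]+160],None,fx=3,fy=3,interpolation=cv2.INTER_CUBIC)[...,::-1])
E
python3 t.py 3; python3 w.py w3
python3 - <<'E'
import cv2,numpy as np
cv2.imwrite('pics/m3.png',np.hstack([cv2.resize(cv2.imread(f'pics/c{c}3.png'),(390,488)) for c in('top','side')]))
E
```

```text
5.9 [ 0.5098 -0.233   0.2583] yaw 72.02243386781376 [-0.e+00  4.e-04 -1.e+00] [-0.56 -0.12  1.73  0.    1.52 -1.82] [-0.4 -0.  -1.9] [ 0.06 -0.   -0.03] 0.014290371492635498
```

View pics/m3.png

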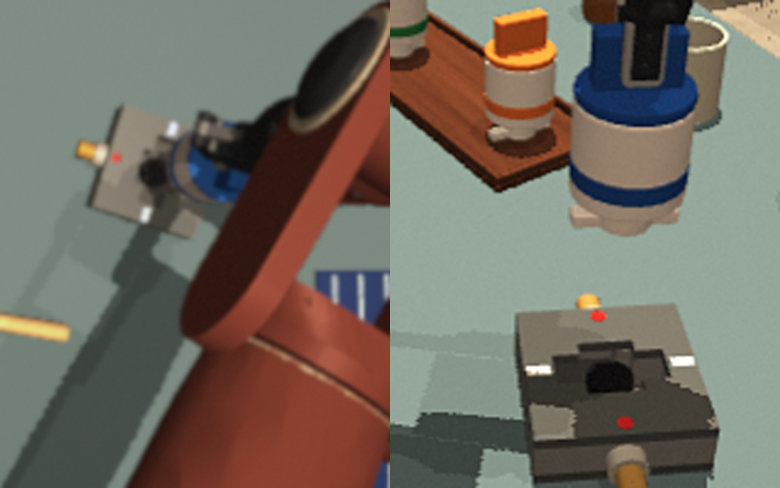

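View pics/w3.png

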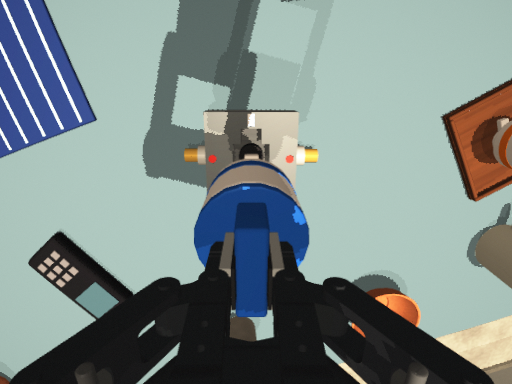

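```bash
cat > c.py <<'E'
from h import *
from scipy.optimize import least_squares
import sys
f=np.load(f'pics/side{sys.argv[1]}.npy',allow_pickle=True).item()
z0=float(sys.argv[2])
vv,uu=np.mgrid[0:384,0:512]; P=cloud(f,np.c_[uu.ravel(),vv.ravel()]).reshape(-1,3)
P=P[(f['range_z'].ravel()>.1)&(np.hypot(P[:,0]-.509,P[:,1]+.234)<.06)]
for a,b,r in((.025,.045,.034),(.045,.065,.034),(.065,.082,.034)):
    q=P[(P[:,2]>z0+a)&(P[:,2]<z0+b)]
    s=least_squares(lambda p:np.hypot(q[:,0]-p[0],q[:,1]-p[1])-r,[.509,-.234],loss='soft_l1',f_scale=.002)
    print(a,b,len(q),s.x.round(4),np.abs(s.fun).mean())
cy=P[P[:,2]>.06]; print('zmin',np.percentile(cy[:,2],[0.3,1,99,99.9]))
E
python3 c.py 3 .16
```

```text
0.025 0.045 585 [ 0.5098 -0.2328] 0.0005147038791488182
0.045 0.065 622 [ 0.5101 -0.2324] 0.0005234417703709196
0.065 0.082 594 [ 0.5102 -0.2324] 0.0005521737074561803
zmin [0.1602047  0.16354381 0.450723   0.45221668]
```

Side-view circle fits put the held cartridge upright, about 1.5–2 mm to +y of the head. The side image shows the lugs parallel to the slots, above the white marks. I'll correct this and descend.

Request:
{"name": "jog_arm", "arguments": {"series": [[20,-1.5,0,0],[55,-1.5,0,0],[85,-1.5,0,0],[102,-1.5,0,0],[110,-1.5,0,0],[112,-1.5,0,0],[112,-1.5,0,0],[112,-1.5,0,0]]}}

```text
time_s: 6.9
eef_pos: [0.5097, -0.2359, 0.1476]
tool_rot: [0.111, 0.698, -0.111, 0.699]
wrist_force: [-1.2, 0.4, -1.1]
finger_gap: 0.015
```

```bash
python3 t.py 4; python3 w.py w4; python3 c.py 4 .048
```

```text
7.05 [ 0.5094 -0.2357  0.147 ] yaw 71.93009710592078 [ 1.e-03 -6.e-04 -1.e+00] [-0.57 -0.03  1.84  0.    1.33 -1.82] [-0.2  0.  -1.8] [-0.    0.03 -0.04] 0.014880289659973275
fin ((501.4488525390625, -233.03466796875), (66.73654174804688, 51.25870132446289), 71.26144409179688) 0.13961920631388514
0.025 0.045 422 [ 0.5099 -0.2356] 0.0005092882517462114
0.045 0.065 460 [ 0.51   -0.2352] 0.0004887176921677139
0.065 0.082 425 [ 0.5101 -0.2351] 0.0004927590384278251
zmin [0.07310018 0.07653594 0.39540614 0.45497913]
```

View pics/cside4.png

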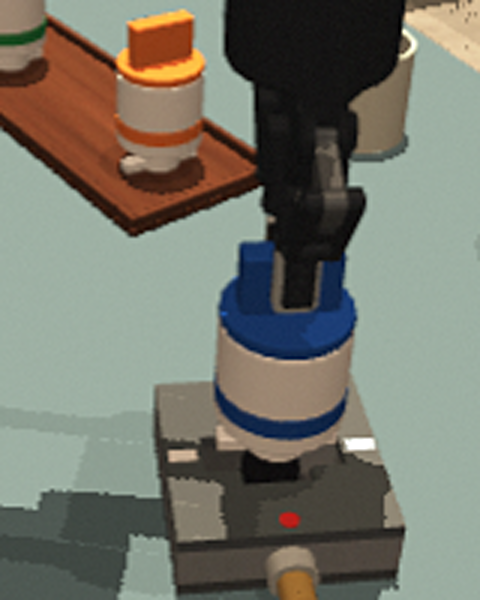

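Request:
{"name": "jog_arm", "arguments": {"series": [[3,0.5,-1,0],[6,0.5,-1,0],[9,0.5,-1,0],[12,0.5,-1,0],[14,0.5,-1,0],[14,0.5,-1,0]]}}

```text
time_s: 7.8
eef_pos: [0.5082, -0.2346, 0.132]
tool_rot: [0.111, 0.699, -0.111, 0.698]
wrist_force: [-0.1, -0.4, -2.7]
finger_gap: 0.0151
```

Request:
{"name": "jog_arm", "arguments": {"series": [[2,0,0,0],[4,0,0,0],[6,0,0,0],[8,0,0,0],[8,0,0,0]]}}

```text
time_s: 8.43
eef_pos: [0.5084, -0.2348, 0.1247]
tool_rot: [0.111, 0.698, -0.111, 0.698]
wrist_force: [-1.1, 0.0, 2.8]
finger_gap: 0.0148
```

```bash
python3 t.py 5; python3 w.py w5; python3 c.py 5 .026
```

```text
8.575 [ 0.5085 -0.2348  0.1247] yaw 71.93272570137067 [ 4.e-04 -3.e-04 -1.e+00] [-0.57 -0.01  1.86 -0.    1.29 -1.82] [-1.1  0.4  2.4] [ 0.16  0.21 -0.05] 0.01452799513014249
fin ((493.3443603515625, -229.80189514160156), (41.5286979675293, 19.49565887451172), 71.54615020751953) 0.13204953189299962
0.025 0.045 399 [ 0.5084 -0.2345] 0.0004842074323225308
0.045 0.065 431 [ 0.5087 -0.2341] 0.0004956077522651602
0.065 0.082 399 [ 0.5089 -0.234 ] 0.0005089613524851882
zmin [0.0615654  0.06497858 0.44748929 0.45232505]
```

View pics/cside5.png

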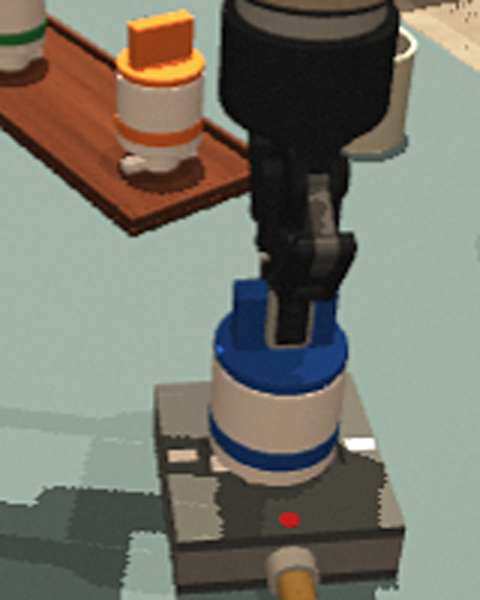

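The body (image at (275,430)) is down on the head's top, and the force rose by about 4.3 N, which matches the spring. The lugs are in the slots. Next I'll press down.

Request:
{"name": "jog_arm", "arguments": {"series": [[2,0,0,0],[4,0,0,0],[5,0,0,0],[6,0,0,0],[6,0,0,0],[6,0,0,0]]}}

```text
time_s: 9.32
eef_pos: [0.5084, -0.2348, 0.1185]
tool_rot: [0.111, 0.698, -0.111, 0.698]
wrist_force: [-0.6, -0.3, 4.0]
finger_gap: 0.0148
```

Request:
{"name": "jog_arm", "arguments": {"series": [[0.5,0,0,0],[1,0,0,0],[1,0,0,0],[1,0,0,0]]}}

```text
time_s: 9.82
eef_pos: [0.5084, -0.2348, 0.1174]
tool_rot: [0.111, 0.698, -0.111, 0.698]
wrist_force: [-0.2, -0.1, 4.6]
finger_gap: 0.0148
```

Request:
{"name": "jog_arm", "arguments": {"series": [[0,0,0,4],[0,0,0,9],[0,0,0,14],[0,0,0,19],[0,0,0,24],[0,0,0,29],[0,0,0,30],[0,0,0,30]]}}

```text
time_s: 10.82
eef_pos: [0.5085, -0.2347, 0.1174]
tool_rot: [0.288, 0.646, -0.288, 0.646]
wrist_force: [0.8, -0.8, 5.1]
finger_gap: 0.0147
```

```bash
python3 t.py 6; python3 w.py w6; python3 c.py 6 .019
```

```text
10.975 [ 0.5085 -0.2347  0.1174] yaw 41.9598367835169 [ 6.e-04 -1.e-04 -1.e+00] [-0.57 -0.    1.87  0.    1.28 -1.3 ] [-0.8 -0.7  4. ] [-0.01 -0.14 -0.02] 0.014705246743693853
fin ((497.86773681640625, -222.7216796875), (41.85515213012695, 19.299692153930664), 41.50838088989258) 0.13168193622134391
0.025 0.045 397 [ 0.5086 -0.2343] 0.0005067819768111248
0.045 0.065 413 [ 0.5089 -0.234 ] 0.0005131016103235944
0.065 0.082 391 [ 0.509  -0.2339] 0.0005187332355240279
zmin [0.06148597 0.06458313 0.44257974 0.4479906 ]
```

View pics/w6.png

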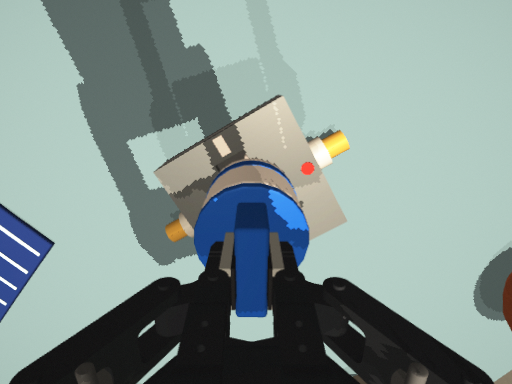

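The wrist view shows the fin still centred in the jaws at (252,260). The head is turned 30° relative to them, and the wrist torque is near zero, so the cartridge is turning. I'll continue.

Request:
{"name": "jog_arm", "arguments": {"series": [[0,0,0,5],[0,0,0,12],[0,0,0,19],[0,0,0,26],[0,0,0,33],[0,0,0,40],[0,0,0,47],[0,0,0,53],[0,0,0,58],[0,0,0,61],[0,0,0,61],[0,0,0,61]]}}

```text
time_s: 12.48
eef_pos: [0.5083, -0.2347, 0.1173]
tool_rot: [-0.576, -0.411, 0.576, -0.411]
wrist_force: [-0.5, 0.4, 3.4]
finger_gap: 0.0146
```

```bash
python3 t.py 7; python3 w.py w7; python3 c.py 7 .019
```

```text
12.625 [ 0.5083 -0.2347  0.1173] yaw -19.04397664053886 [ 0.e+00 -1.e-04 -1.e+00] [-0.57 -0.    1.87 -0.    1.28 -0.23] [1.1 0.7 3.5] [ 0.03  0.04 -0.06] 0.014637757483742663
fin ((513.5520629882812, -219.44000244140625), (19.247692108154297, 41.50780487060547), 70.80790710449219) 0.13174367947160914
0.025 0.045 389 [ 0.5086 -0.2342] 0.0004748022796963409
0.045 0.065 415 [ 0.5087 -0.2339] 0.0005023894483827864
0.065 0.082 401 [ 0.5088 -0.2339] 0.0005234508104693416
zmin [0.06155804 0.0649605  0.44222572 0.44705073]
```

View pics/w7.png

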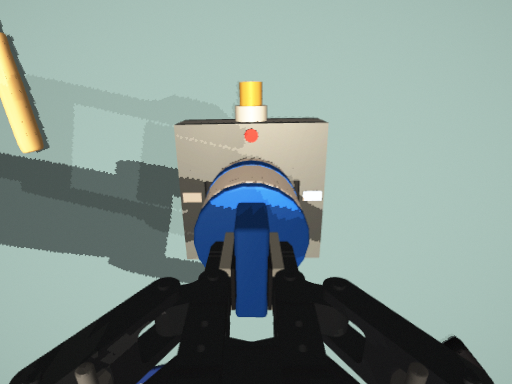

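View pics/cside7.png

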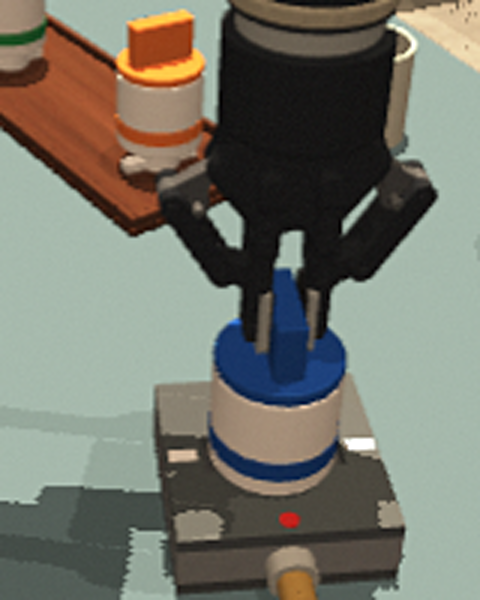

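The fin now lines up with the red dot at (251,135), with the turn at 91°. I'll ease up to the locked height and release.

Request:
{"name": "jog_arm", "arguments": {"series": [[-1,0,0,0],[-2.5,0,0,0],[-4,0,0,0],[-4,0,0,0]]}}

```text
time_s: 13.12
eef_pos: [0.5082, -0.2346, 0.121]
tool_rot: [-0.576, -0.41, 0.576, -0.41]
wrist_force: [0.3, -0.0, 1.5]
finger_gap: 0.0149
```

Request:
{"name": "jog_arm", "arguments": {"series": [[0,0,0,0],[0,0,0,0],[0,0,0,0],[0,0,0,0],[0,0,0,0]], "hand": 0.6}}

```text
time_s: 13.75
eef_pos: [0.5083, -0.2347, 0.1213]
tool_rot: [-0.576, -0.41, 0.576, -0.41]
wrist_force: [0.7, -0.6, 0.2]
finger_gap: 0.0509
```

Request:
{"name": "jog_arm", "arguments": {"series": [[-10,0,0,0],[-40,0,0,0],[-80,0,0,0],[-120,0,0,0],[-150,0,0,0],[-150,0,0,0],[-150,0,0,0]]}}

```text
time_s: 14.62
eef_pos: [0.5079, -0.2345, 0.2704]
tool_rot: [-0.576, -0.411, 0.576, -0.41]
wrist_force: [-0.4, -0.3, -0.8]
finger_gap: 0.0512
```

```bash
python3 t.py 8; python3 w.py w8; python3 c.py 8 .023
python3 - <<'E'
from h import *
f=np.load('pics/w.npy',allow_pickle=True).item()
vv,uu=np.mgrid[0:384,0:512]; P=cloud(f,np.c_[uu.ravel(),vv.ravel()]).reshape(384,512,3)
hsv=cv2.cvtColor(f['image'],cv2.COLOR_RGB2HSV)
b=(hsv[...,0]>=100)&(hsv[...,0]<=125)&(hsv[...,1]>120)&(P[...,2]>.14)&(P[...,2]<.16)&(np.hypot(P[...,0]-.509,P[...,1]+.234)<.05)
print('fin',cv2.minAreaRect(np.float32(P[b][:,:2]*1000)),np.median(P[b][:,2]))
E
```

```text
14.775 [ 0.5076 -0.2343  0.2693] yaw -19.072568001412087 [-0.0028  0.0018 -1.    ] [-0.57 -0.12  1.72 -0.    1.55 -0.23] [ 0.4 -0.7 -0.2] [-0.    0.01 -0.  ] 0.05108002670425177
fin ((516.7348022460938, -211.83477783203125), (1.7602999210357666, 15.551830291748047), 68.75171661376953) 0.1322241389271902
0.025 0.045 397 [ 0.5085 -0.2341] 0.0005066004157470892
0.045 0.065 423 [ 0.5087 -0.2338] 0.0004936867722747663
0.065 0.082 394 [ 0.5088 -0.2337] 0.0004997449755052071
zmin [0.06213737 0.06575645 0.45007252 0.45194386]
fin ((509.1133117675781, -234.11135864257812), (49.01352310180664, 15.348057746887207), 70.70284271240234) 0.14812112790415294
```

View pics/w8.png

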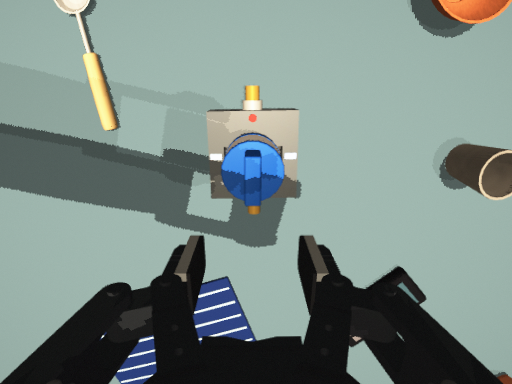

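View pics/side8.png

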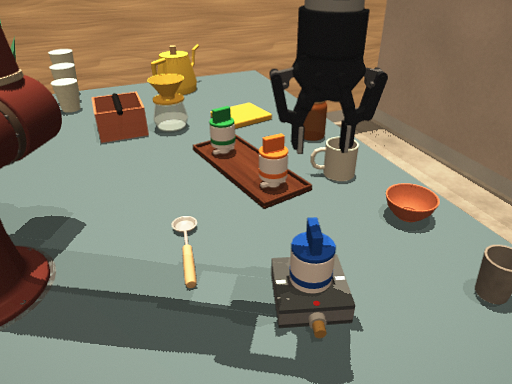

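The blue cartridge stands upright in the head at (312,270) in the side view. The fin runs along the red dots at 91°, its top is at z = 0.148 m (locked height 0.149 m), and green and orange are in place. I'll hand it in.

```bash
python3 -c "
from plant import ctrl; print(ctrl.finish_job())"
```

```text
the job is handed in; nothing more can be done
None
```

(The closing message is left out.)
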